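# Lock the slide case with its snap cap

### The arm

A 7-joint arm with a two-finger parallel gripper is mounted at the origin on the work surface. World frame = base frame: x ahead of the robot, y to its left, z up, the work surface at z = 0. Lengths are in m, angles in rad, forces in N, time in s.
With the tool pointing down it reaches from about 0.4 to 0.925 m from the base axis. Payload 4.1 kg.
Tool frame: the origin (TCP) lies on the centre line of the jaws, within the pads' length; the fingertips stand ctrl.nose_length ahead of it and the grasp point (between the pads) lies 3 mm ahead of it (ctrl.nose_length is the distance from the TCP to the fingertips, in m); z points along the fingers, y is the line along which they close (so a half turn about z gives the same grasp; the last joint's range is limited). The gripper opens to 85 mm and grips with 20 to 120 N. Pads are 22 mm wide; open, the fingers measure 114 mm over their backs; the gripper's body (76 mm by 85 mm) begins 54 mm behind the grasp point. The pads swing forward as they close: fully open they stand 13 mm farther back than shut.
Start: joints at [-0.099, 0.398, 0.045, 1.537, -0.019, 1.207, -0.051], TCP at [0.65, 0, 0.253] pointing down, gripper open.
Joint ranges: [-2.82, 2.82], [-0.49, 2.23], [-1.37, 1.46], [0, 2.46], [-1.36, 4.5], [0.23, 2], [-2.94, 2.94]. Speed limits (rad/s): [2.57, 2.57, 3.14, 3.14, 3.14, 3.14, 3.14].

### API

Orientations are given as a 3x3 rotation matrix whose columns are the frame's x, y, z axes.
In Python, from rig import ctrl gives the robot as it stands.
- The arm moves only by the shell command python3 -m inch 'ROWS' [FORCE]. ROWS is text: rows parted by semicolons, each of 5 numbers parted by spaces: the closure, from 0 (fully open) to 1 (shut), then the shift along the tool's x, y, z in cm, then the turn about the tool's z in rad. A call has 1 to 12 rows; each row is the pose to reach, as a shift and turn from the pose commanded when the call began, along the tool's axes at that moment; what a row does not reach only later rows make up. A row lasts 1/8 s, in which the tool goes at most 62.5 mm and 10.7 degrees, less where a joint would pass 70% of its speed; a pose out of reach is approached as far as the arm can. A call with a gripper value outside its range is refused whole. The fingers move at their own pace and stop on an object; FORCE is the grip in N (left out, the last holds). Time passes only in rows, so rows that repeat a pose let the fingers close. It gives the time, the measured TCP pose, the force, the opening and the grip force at its end, in the units of the state.
- ctrl.observe(): the state, without advancing time (a new reading comes with each control period).
- ctrl.get_image(name): name is "scene" or "side" or "wrist"; returns the picture (400x640x3 uint8, red, green, blue); there is no depth.
- ctrl.calibration(name): a dict with "fov_y" (degrees; the focal length in pixels is half the picture's height over the tangent of half this angle, whatever the lens; pixels are square), "cx", "cy" (the principal point, pixels), "rvec" (rotation vector, rad) and "tvec" (3), from world to camera coordinates, as OpenCV has them. Camera axes: x right, y down, z forward; pixel columns grow to the right and rows downward; lengths in m; the calibration is good to about 2 mm. A picture is of the moment at which its call begins: read the wrist's pose just before it. calibration takes no time and is no camera call; for the wrist camera it gives the pose at the moment of the call.
- ctrl.hand_in(): hands the job in; it is judged then, once.
The state is a dict: "t": time; "joints": joint angles; "qvel": joint speeds; "effort": joint torques, N m; "tool_pos": TCP position; "ee_rot": TCP orientation; "wrist_force": force on the tool from outside, world axes, zero at the start; "torque": the same for the moment, N m; "finger_gap": finger opening in m; "grasp_force": force on a finger pad.
Only numpy, scipy, OpenCV 4.12 (cv2) and the standard library are available. Lean on these libraries where they do the work, as an engineer would, in place of code of your own. Each camera call takes 0.05 s, during which the arm holds its last target. There are 200 camera calls.

### The job

Fold the stiff cover of the microscope slide case all the way down until it lies flat on the case, then put the white snap cap mouth-down over the steel stud that comes up through the cover and press until it clicks over the stud and sits flush on the cover. Do not stop at the click: keep pressing the cap firmly down, and finish the program while still pressing it with the gripper. Leave the other things on the bench where they are.

Things in the scene. Friction and masses are not known exactly. Their poses are not given: they have to be found in the camera images.
- case: White open slide case, 140 mm (its x) by 200 mm (its y) by 45 mm high, fixed to the bench, 5 mm walls, two rows of glass slides inside. Origin: centre of its underside. Its +x side carries the hinge; z up. The hinge side is roughly to the robot's left, within 20 degrees.
- cover_hinge (a joint): Angle of the cover in rad: 0 = shut flat on the case (end stop), grows as it opens; at pi/2 it stands upright. It starts 0.9 to 1.4 open. The hinge is stiff (0.35 N m of friction, about 4 N pushed 85 mm from the hinge): the cover stays at whatever angle it is left.
- cover: Grey flat plate 140 x 200 x 6 mm. Origin: middle of the hinge line, on the inner face. It runs 140 mm along its own -x and 100 mm to each side in y; outer face at z = +6 mm, turned away from the case (to the hinge side and a little up) when open. A 28 mm square opening is centred at x = -115 mm; solid from 0 to -101 mm. No handle: pushed over from its outer face.
- hinge_line (a point): Middle of the hinge line: on the case's +x wall, 45 mm above the bench. Axes as the case; the hinge runs along y.
- stud_seat (a point): On the axis of the upright steel stud, level with the shut cover's top, 51 mm above the bench, 45 mm to the -x side of the case's centre; axes as the case. The seated cap's origin lies here. Stud: 16 mm in diameter, rising 22 mm above this point, the last 8 mm a cone to 7 mm; four sprung balls stick out 3 mm around it, 7.5 mm above this point.
- cap: White snap cap standing mouth-down: flange 48 mm wide, 3.5 mm high; ribbed round grip above it 32 mm wide; 34 mm high in all, 45 g. Origin: centre of the mouth, z up. Bore 18 mm in the 3 mm lip, 25 mm behind it, 28 mm deep. On the stud the lip meets the balls 11 mm above the seat; it takes about 8 N at 9 mm, clicks at 6 mm, then snaps in until the flange stops on the cover.
- jar: Bystander: clear specimen jar with white lid, 52 mm in diameter, 60 mm high; origin at the centre of its underside.
- oil: Bystander: small amber oil bottle, 30 mm in diameter, 70 mm high; origin at the centre of its underside.
- jar_lid: Bystander: plain flat white jar lid, 48 mm in diameter, only 12 mm high, no grip; origin at the centre of its underside.
- dish: Bystander: covered clear dish, 90 mm in diameter, 16 mm high; origin at the centre of its underside.
- mailer: Bystander: white flat slide mailer, 85 by 35 by 14 mm; origin at the centre of its underside.
- stain: Bystander: amber stain bottle, 60 mm in diameter, 120 mm high; origin at the centre of its underside.

How it is judged:
By the outcome, as a careful person would: the job done as asked, in the order asked, and still so for the second after the job is handed in, while the arm keeps its last pose, push and grip.
It also fails if it takes over 58 s, if anything falls off the work surface, if the arm or the gripper's body presses on something with over 40 N, if the wrist force passes 120 N, or if a joint passes its speed limit or range.

## Working session

There is one attempt and no reset: what is moved stays moved. The work goes in short steps, Python scripts to look and compute and a shell command to move; the robot and the scene stay as the last step left them, time stands still between calls to the robot, and variables do not carry over. Pictures are saved under pics/ and viewed, at most 10 in all, crops included, and the job is handed in when it is done.

```bash
ls; mkdir -p pics; cat > h.py <<'E'
import numpy as np, cv2
from rig import ctrl
def cam(n):
    c=ctrl.calibration(n); f=200/np.tan(np.radians(c["fov_y"])/2)
    K=np.array([[f,0,c["cx"]],[0,f,c["cy"]],[0,0,1]]); R=cv2.Rodrigues(np.array(c["rvec"],float))[0]; t=np.array(c["tvec"],float)
    return K,R,t
def ray(C,p):
    K,R,t=C; d=R.T@np.linalg.solve(K,[p[0],p[1],1.]); return -R.T@t,d
def plane(C,p,z):
    o,d=ray(C,p); return o+d*(z-o[2])/d[2]
def tri(C1,p1,C2,p2):
    o1,d1=ray(C1,p1);o2,d2=ray(C2,p2)
    s=np.linalg.lstsq(np.c_[d1,-d2],o2-o1,rcond=None)[0]
    a=o1+s[0]*d1;b=o2+s[1]*d2; return (a+b)/2,np.linalg.norm(a-b)
def proj(C,P):
    K,R,t=C; q=K@(R@np.array(P)+t); return q[:2]/q[2]
def grab(n,f):
    C=cam(n); im=ctrl.get_image(n)[:,:,::-1].copy(); cv2.imwrite(f,im); return C,im
E
python3 - <<'E'
from h import *
a=grab("scene","pics/s0.png");b=grab("side","pics/d0.png");
for n,C in(("sc",a[0]),("si",b[0])): print(n,-C[1].T@C[2],C[1][2],C[0][0,0], ctrl.calibration("scene"))
print(ctrl.nose_length)
E
```

```text
pics
sc [ 0.92004478 -0.59335767  0.61032729] [-0.42605057  0.65974158 -0.61904924] 411.0599436187967 {'fov_y': 51.89020208645084, 'cx': 324.9395251480084, 'cy': 203.1884727431334, 'rvec': array([ 2.17244007,  0.6156328 , -0.32081221]), 'tvec': array([-0.45381542, -0.1286717 ,  1.16127098])}
si [0.26479077 0.45973974 0.74487222] [ 0.34045079 -0.52680196 -0.77882794] 477.21994292621866 {'fov_y': 51.89020208645084, 'cx': 324.9395251480084, 'cy': 203.1884727431334, 'rvec': array([ 2.17244007,  0.6156328 , -0.32081221]), 'tvec': array([-0.45381542, -0.1286717 ,  1.16127098])}
0.022
```

View pics/s0.png

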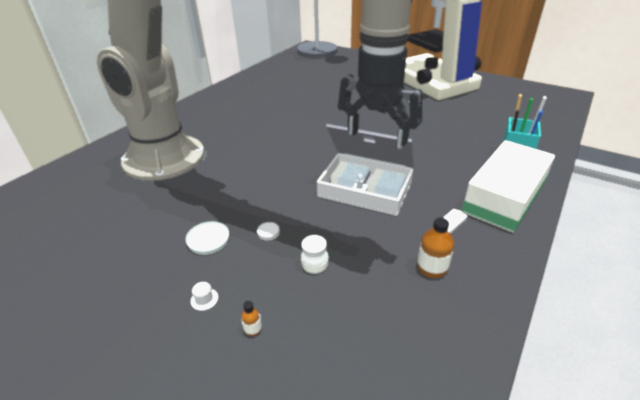

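View pics/d0.png

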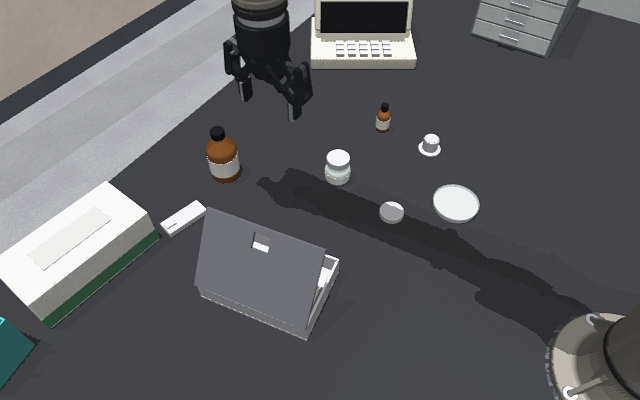

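The scene view shows the case at about (365,183), the stud near (360,180), the upright cover's top edge from (327,127) to (411,141), and the cap at (203,295). The side view shows the cover's outer face with top corners at (207,208) and (327,248), and the cap at (430,146). I'll enlarge these regions to get corners.

```bash
python3 - <<'E'
import cv2,numpy as np
s=cv2.imread("pics/s0.png");d=cv2.imread("pics/d0.png")
a=cv2.resize(s[115:215,310:420],None,fx=3.6,fy=3.6,interpolation=cv2.INTER_CUBIC)   # 396x360
b=cv2.resize(d[200:340,185:345],None,fx=2.5,fy=2.5,interpolation=cv2.INTER_CUBIC)
c=np.zeros((600,800,3),np.uint8);c[:360,:396]=a;c[:350,400:800]=b
e=cv2.resize(s[275:315,183:223],None,fx=5.5,fy=5.5,interpolation=cv2.INTER_CUBIC);c[370:590,:220]=e
e=cv2.resize(d[125:165,410:450],None,fx=5.5,fy=5.5,interpolation=cv2.INTER_CUBIC);c[370:590,400:620]=e
g=cv2.convertScaleAbs(c,alpha=1.5,beta=20);cv2.imwrite("pics/z0.png",g)
E
```

```text
(no output)
```

View pics/z0.png

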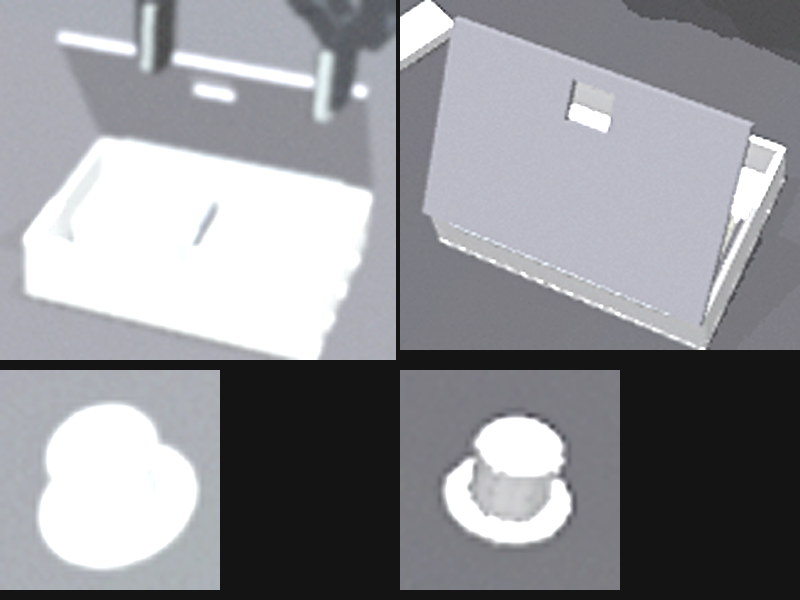

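```bash
python3 - <<'E'
from h import *
np.set_printoptions(precision=4,suppress=True)
S=cam("scene");D=cam("side")
print("base+x",plane(D,(201,296.8),0),plane(D,(307.4,340),0))
a=plane(D,(201,296.8),0);b=plane(D,(307.4,340),0);print(np.linalg.norm(a-b))
for p in [(338.3,153.9),(413.3,168.3),(317.8,181.7),(400,209.5)]: print("rimS",plane(S,p,.045))
print("rimD",plane(D,(339,259.2),.045))
for p in [(317,195.5),(398.9,214.2)]: print("baseS",plane(S,p,0))
print("cov", tri(D,(207.8,206.8),S,(411.4,140.3)),tri(D,(325.8,250),S,(326.7,125)))
print("covbot",plane(D,(306.2,330),.047),plane(D,(195,285.2),.047))
print("capfl",plane(D,(429.5,148.6),.0035),plane(S,(204.5,299.2),.0035),plane(D,(431.8,138.6),.034),plane(S,(201.5,289.5),.034))
for n,p in dict(jar=(314,262),lid=(268,231),dish=(208,238),oil=(252,328),stain=(435,268)).items(): print(n,plane(S,p,0))
E
```

```text
base+x [0.6437 0.241  0.    ] [0.4463 0.2065 0.    ]
0.20042294533534463
rimS [0.4502 0.2036 0.045 ]
rimS [0.6445 0.2395 0.045 ]
rimS [0.4725 0.0704 0.045 ]
rimS [0.6825 0.074  0.045 ]
rimD [0.4692 0.072  0.045 ]
baseS [0.467  0.0729 0.    ]
baseS [0.6684 0.11   0.    ]
cov (array([0.6557, 0.1659, 0.1629]), np.float64(0.0006242591163139501)) (array([0.4593, 0.1342, 0.1624]), np.float64(0.0005371400564001124))
covbot [0.4453 0.2101 0.047 ] [0.6423 0.2442 0.047 ]
capfl [ 0.4609 -0.3009  0.0035] [ 0.4636 -0.3043  0.0035] [ 0.4612 -0.3     0.034 ] [ 0.466  -0.3058  0.034 ]
jar [ 0.5835 -0.1178  0.    ]
lid [ 0.4446 -0.0921  0.    ]
dish [ 0.3463 -0.1778  0.    ]
oil [ 0.5774 -0.3047 -0.    ]
stain [ 0.7982 -0.0068  0.    ]
```

```bash
python3 - <<'E'
from h import *
np.set_printoptions(precision=3,suppress=True)
o=ctrl.observe();print(o["t"],o["tool_pos"],o["ee_rot"],o["finger_gap"],o["wrist_force"])
E
python3 -m inch '1 0 0 0 0; 1 0 0 0 0;1 0 0 0 0'
python3 -c "from rig import ctrl;print(ctrl.nose_length)"
```

```text
0.1 [0.649 0.    0.252] [[-0.     1.    -0.002]
 [ 1.     0.    -0.   ]
 [-0.    -0.002 -1.   ]] 0.08559803070333258 [-0.412  0.065  0.27 ]
t: 0.48
tool_pos: [0.65, 0.0, 0.2533]
ee_rot: [[-0.0, 1.0, 0.0], [1.0, 0.0, -0.0], [-0.0, 0.0, -1.0]]
wrist_force: [-0.1, -1.4, 1.1]
finger_gap: 0.032
grasp_force: 0.0
0.022
```

```bash
python3 -m inch '1 5 -2.5 0 -0.05; 1 10 -5 0 -0.1; 1 15 -7.5 0 -0.15;1 18 -9 0 -0.173; 1 20.8 -10.1 0 -0.173; 1 20.8 -10.1 4 -0.173; 1 20.8 -10.1 8 -0.173; 1 20.8 -10.1 10.6 -0.173; 1 20.8 -10.1 10.6 -0.173'
```

```text
t: 1.6
tool_pos: [0.5475, 0.2074, 0.1453]
ee_rot: [[-0.172, 0.985, -0.004], [0.985, 0.172, -0.002], [-0.001, -0.005, -1.0]]
wrist_force: [-0.8, -0.2, 0.3]
finger_gap: -0.0001
grasp_force: 0.0
```

```bash
python3 - <<'E'
from h import *
C,a=grab("side","pics/d1.png");C,b=grab("scene","pics/s1.png")
cv2.imwrite("pics/z1.png",cv2.resize(np.hstack([a[90:340,120:400],b[50:300,250:530]]),None,fx=1.4,fy=1.4))
E
```

```text
(no output)
```

View pics/z1.png

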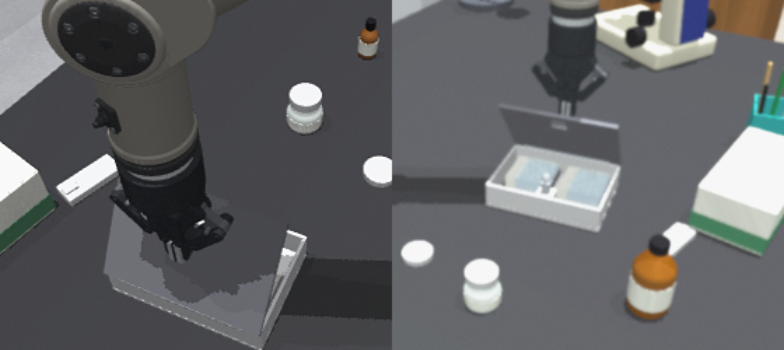

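The gripper tip is on the hinge side of the cover and clear of it. The stud shows at about (361,179) in the scene view. Next I'll push the cover over.

```bash
python3 -m inch '1 -1.2 0 0.2 0; 1 -2.4 0 0.5 0; 1 -3.5 0 0.9 0; 1 -4.5 0 1.4 0; 1 -5.2 0 2.1 0; 1 -5.8 0 2.8 0; 1 -6.2 0 3.6 0; 1 -6.5 0 4.3 0; 1 -6.7 0 5.0 0; 1 -6.8 0 5.7 0; 1 -6.9 0 6.3 0; 1 -7 0 6.9 0'
```

```text
t: 3.2
tool_pos: [0.5611, 0.1385, 0.0779]
ee_rot: [[-0.172, 0.985, 0.0], [0.985, 0.172, -0.001], [-0.001, -0.0, -1.0]]
wrist_force: [-0.1, -2.2, 1.6]
finger_gap: 0.0001
grasp_force: 1.3
```

```bash
python3 -m inch '1 0 0 0.1 0; 1 0 0 0.2 0; 1 0 0 0.3 0; 1 0 0 0.4 0;1 0 0 0.4 0'
```

```text
t: 3.82
tool_pos: [0.5609, 0.1392, 0.0742]
ee_rot: [[-0.172, 0.985, -0.0], [0.985, 0.172, 0.0], [0.0, -0.0, -1.0]]
wrist_force: [0.2, -1.2, 2.1]
finger_gap: -0.0003
grasp_force: 0.6
```

```bash
python3 -m inch '1 0 0 0.2 0; 1 0 0 0.4 0; 1 0 0 0.5 0;1 0 0 0.5 0'
```

```text
t: 4.32
tool_pos: [0.5612, 0.1393, 0.0728]
ee_rot: [[-0.172, 0.985, -0.0], [0.985, 0.172, 0.0], [0.0, -0.0, -1.0]]
wrist_force: [-8.5, -3.5, 25.5]
finger_gap: 0.0
grasp_force: 12.7
```

```bash
python3 -m inch '0.3 0 0 -4 0; 0.2 0 0 -9 0; 0.2 -2 0 -14 0; 0.2 -5 0 -18 0; 0.2 -8 0 -18 0;0 -8 0 -18 0'
python3 - <<'E'
from h import *
C,a=grab("side","pics/d2.png");C,b=grab("scene","pics/s2.png");C,c=grab("wrist","pics/w2.png")
o=np.zeros((500,800,3),np.uint8)
o[:250,:400]=cv2.resize(a,(400,250));o[:250,400:]=cv2.resize(c,(400,250));o[250:,:400]=cv2.resize(b[120:245,280:480],(400,250),interpolation=cv2.INTER_CUBIC)
o[250:,400:]=cv2.resize(a[200:325,180:380],(400,250),interpolation=cv2.INTER_CUBIC)
cv2.imwrite("pics/z2.png",o)
E
```

```text
t: 5.08
tool_pos: [0.5752, 0.0577, 0.2495]
ee_rot: [[-0.168, 0.986, 0.001], [0.986, 0.168, -0.001], [-0.001, 0.001, -1.0]]
wrist_force: [-0.6, 0.3, -0.8]
finger_gap: 0.0838
grasp_force: 0.0
```

View pics/z2.png

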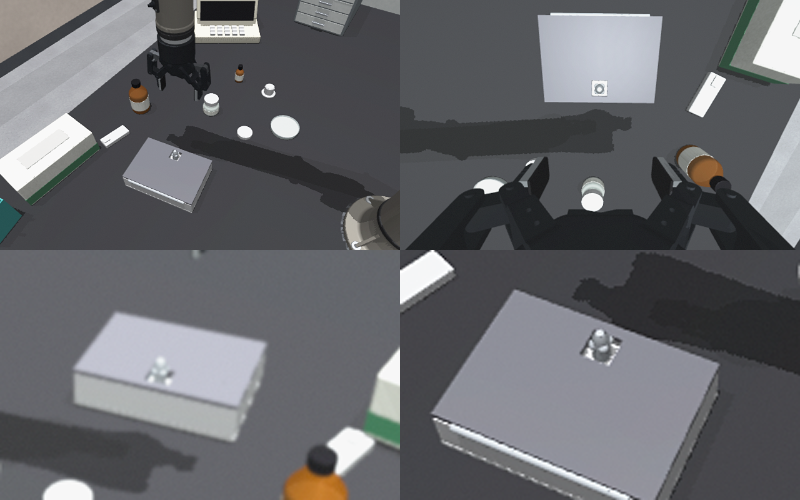

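The cover lies flat on the case and the stud stands up through its opening. I see it at about (318,142) in the wrist view, (280,242) in the side view and (360,175) in the scene view. I'll refine it now.

```bash
python3 - <<'E'
from h import *
np.set_printoptions(precision=4,suppress=True)
S=cam("scene");D=cam("side");W=cam("wrist")
w=cv2.imread("pics/w2.png");d=cv2.imread("pics/d2.png")
print("tip",tri(D,(280.5,242),S,(360,175)),"wrist@.073",plane(W,(318.4,142.4),.073),"@.051",plane(W,(318.4,142.4),.051))
# cover corners in side & wrist via mask of bluish grey plate
for n,im,C in(("side",d,D),("wrist",w,W)):
    m=((im[:,:,0].astype(int)-im[:,:,2]>5)&(im[:,:,1]>110 if n=="side" else im[:,:,1]>120)).astype(np.uint8)
    cs=max(cv2.findContours(m,cv2.RETR_EXTERNAL,2)[0],key=cv2.contourArea)
    q=cv2.approxPolyDP(cv2.convexHull(cs),8,True)[:,0]
    print(n,cv2.contourArea(cs),[(tuple(int(v) for v in p),plane(C,p,.051)[:2]) for p in q])
o=np.hstack([cv2.resize(w[120:165,295:345],(400,360),interpolation=cv2.INTER_CUBIC),cv2.resize(d[225:270,260:310],(400,360),interpolation=cv2.INTER_CUBIC)])
cv2.imwrite("pics/z3.png",o)
E
```

```text
tip (array([0.5628, 0.1113, 0.0717]), np.float64(0.0005644516061664388)) wrist@.073 [0.5628 0.1129 0.073 ] @.051 [0.5629 0.1114 0.051 ]
side 26352.0 [((233, 1), array([ 1.1596, -0.4942])), ((248, 22), array([ 1.0565, -0.4304])), ((250, 64), array([ 0.9363, -0.2839])), ((0, 252), array([0.9663, 0.3784])), ((0, 125), array([1.254 , 0.1796])), ((193, 1), array([ 1.2548, -0.4333]))]
wrist 26553.0 [((220, 24), array([0.4461, 0.2084])), ((419, 26), array([0.6424, 0.2412])), ((406, 164), array([0.6653, 0.105 ])), ((232, 163), array([0.47  , 0.0716]))]
```

View pics/z3.png

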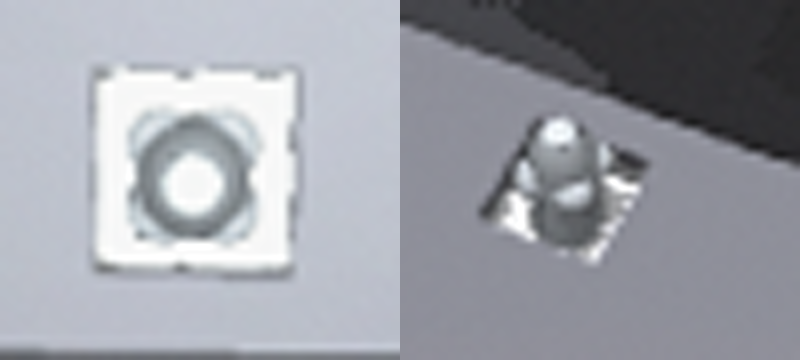

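```bash
python3 -m inch '0 -5 -2.2 0 0; 0 -10 -4.5 0 0;0 -15 -6.7 0 0;0 -20 -9 0 0;0 -25 -11.2 0 0;0 -30 -13.5 0 0;0 -35 -15.7 0 0;0 -38.6 -17.4 0 0;0 -38.6 -17.4 0 0;0 -38.6 -17.4 0 0'
python3 - <<'E'
from h import *
np.set_printoptions(precision=4,suppress=True)
C,w=grab("wrist","pics/w4.png");print(ctrl.observe()["t"])
m=(w.min(2)>150).astype(np.uint8)
for c in cv2.findContours(m,cv2.RETR_EXTERNAL,2)[0]:
    if cv2.contourArea(c)>150:
        x,y,a,b=cv2.boundingRect(c);print((x,y,a,b),cv2.contourArea(c),plane(C,(x+a/2,y+b/2),.0035),plane(C,(x+a/2,y+b/2),.034))
E
```

```text
t: 6.48
tool_pos: [0.471, -0.3478, 0.2486]
ee_rot: [[-0.175, 0.985, -0.0], [0.985, 0.175, 0.002], [0.002, 0.0, -1.0]]
wrist_force: [-0.1, 0.2, -0.7]
finger_gap: 0.0852
grasp_force: 0.0
6.525
(393, 322, 23, 24) 209.5 [ 0.6455 -0.5697  0.0035] [ 0.6298 -0.5452  0.034 ]
(598, 295, 42, 88) 1400.5 [ 0.9836 -0.5193  0.0035] [ 0.9397 -0.4991  0.034 ]
(482, 269, 111, 68) 3029.5 [ 0.8301 -0.479   0.0035] [ 0.7991 -0.4621  0.034 ]
(301, 124, 38, 39) 1121.5 [ 0.4625 -0.3025  0.0035] [ 0.4621 -0.3004  0.034 ]
(467, 0, 33, 8) 159.0 [ 0.6172 -0.1184  0.0035] [ 0.6039 -0.1316  0.034 ]
(441, 0, 46, 26) 565.0 [ 0.5983 -0.1307  0.0035] [ 0.5866 -0.1429  0.034 ]
(201, 0, 82, 62) 4110.5 [ 0.3514 -0.1928  0.0035] [ 0.3603 -0.1998  0.034 ]
```

View pics/w4.png

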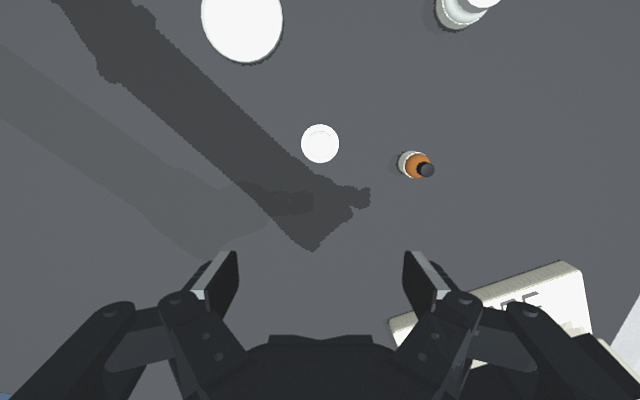

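```bash
python3 -m inch '0 2.5 0 0 0; 0 4.6 0 0 0; 0 4.6 0 5 0; 0 4.6 0 10 0; 0 4.6 0 15 0;0 4.6 0 15 0;0 4.6 0 15 0;0 4.6 0 15 0'
python3 - <<'E'
from h import *
np.set_printoptions(precision=4,suppress=True)
C,w=grab("wrist","pics/w5.png")
m=(w.min(2)>150).astype(np.uint8)
for c in cv2.findContours(m,cv2.RETR_EXTERNAL,2)[0]:
    if cv2.contourArea(c)>1500:
        x,y,a,b=cv2.boundingRect(c);print((x,y,a,b),cv2.contourArea(c),plane(C,(x+a/2,y+b/2),.0035),plane(C,(x+a/2,y+b/2),.034))
E
```

```text
t: 7.52
tool_pos: [0.4638, -0.3053, 0.1019]
ee_rot: [[-0.173, 0.985, 0.004], [0.985, 0.173, -0.002], [-0.003, 0.004, -1.0]]
wrist_force: [0.1, 0.1, 0.7]
finger_gap: 0.0855
grasp_force: 0.0
(290, 181, 58, 60) 2618.0 [ 0.4626 -0.3039  0.0035] [ 0.4609 -0.2941  0.034 ]
(112, 0, 142, 86) 9516.0 [ 0.3482 -0.199   0.0035] [ 0.3625 -0.2038  0.034 ]
```

```bash
python3 -m inch '0 0.2 -0.1 3.5 0; 0 0.2 -0.1 5.5 0; 0 0.2 -0.1 6.8 0; 0 0.2 -0.1 6.8 0;0 0.2 -0.1 6.8 0; 0 0.2 -0.1 6.8 0'
```

```text
t: 8.32
tool_pos: [0.4613, -0.3033, 0.0322]
ee_rot: [[-0.172, 0.985, 0.002], [0.985, 0.172, -0.001], [-0.001, 0.002, -1.0]]
wrist_force: [-0.5, 1.1, -0.6]
finger_gap: 0.0856
grasp_force: 0.0
```

```bash
python3 -m inch '0.4 0 0 0.2 0; 0.7 0 0 0.2 0; 1 0 0 0.2 0; 1 0 0 0.2 0;1 0 0 0.2 0;1 0 0 0.2 0;1 0 0 0.2 0;1 0 0 0.2 0' 60
```

```text
t: 9.32
tool_pos: [0.461, -0.3031, 0.0297]
ee_rot: [[-0.172, 0.985, 0.001], [0.985, 0.172, -0.0], [-0.001, 0.001, -1.0]]
wrist_force: [-0.4, 0.6, 5.7]
finger_gap: 0.0303
grasp_force: 59.8
```

```bash
python3 -m inch '1 0 0 -4 0; 1 0 0 -9 0; 1 0 0 -14 0; 1 0 0 -19 0;1 0 0 -21 0;1 0 0 -21 0; 1 0 0 -21 0'
python3 - <<'E'
from h import *
C,w=grab("wrist","pics/w6.png")
np.savez("pics/w6.npz",K=C[0],R=C[1],t=C[2],p=ctrl.observe()["tool_pos"],r=ctrl.observe()["ee_rot"])
cv2.imwrite("pics/z6.png",cv2.resize(w[180:380,180:460],None,fx=2.5,fy=2.5))
E
```

```text
t: 10.2
tool_pos: [0.4598, -0.3022, 0.2375]
ee_rot: [[-0.172, 0.985, -0.003], [0.985, 0.172, 0.001], [0.002, -0.002, -1.0]]
wrist_force: [-0.3, -0.3, -1.1]
finger_gap: 0.0307
grasp_force: 59.5
```

View pics/z6.png

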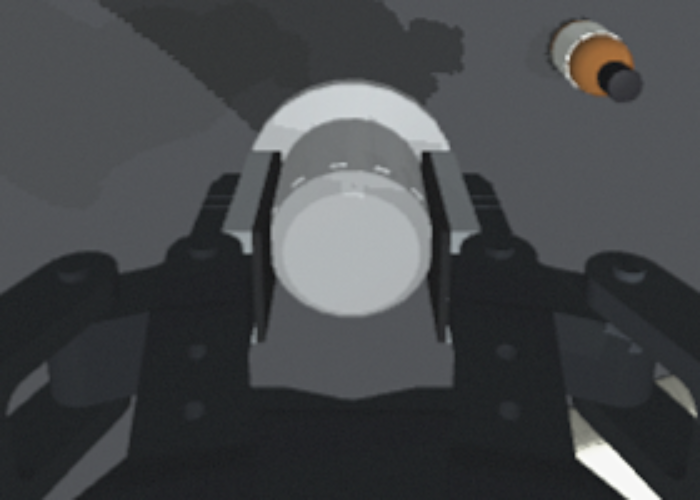

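The cap is held upright in the jaws. Its flange front edge is at wrist pixel (320,213) and its top disc centre at (320,277).

```bash
python3 - <<'E'
from h import *
np.set_printoptions(precision=4,suppress=True)
z=np.load("pics/w6.npz");C=(z["K"],z["R"],z["t"]);p,r=z["p"],z["r"]
print("front", (plane(C,(320.4,212.8),p[2]-.0262)-p)@r, "expect x .024+off")
print("disc", (plane(C,(320.4,277.2),p[2]+.0043)-p)@r)
E
```

```text
front [ 0.0239 -0.0001  0.0263] expect x .024+off
disc [ 0.0021 -0.0002 -0.0043]
```

```bash
python3 -m inch '1 5 2.6 0 0; 1 10 5.1 0 0; 1 15 7.7 0 0; 1 20 10.2 0 0;1 25 12.8 0 0;1 30 15.3 0 0; 1 33.9 17.3 3 0; 1 33.9 17.3 7 0;1 33.9 17.3 8 0;1 33.9 17.3 8 0;1 33.9 17.3 8 0;1 33.9 17.3 8 0'
python3 - <<'E'
from h import *
np.set_printoptions(precision=4,suppress=True)
C,w=grab("wrist","pics/w7.png");o=ctrl.observe()
np.savez("pics/w7.npz",K=C[0],R=C[1],t=C[2],p=o["tool_pos"],r=o["ee_rot"])
u=proj(C,(.563,.112,.073));v=proj(C,(.563,.112,.051));print(u,v)
x0,y0=int(u[0])-60,max(0,int(u[1])-50)
print(x0,y0);cv2.imwrite("pics/z7.png",cv2.resize(w[y0:y0+110,x0:x0+140],None,fx=5,fy=5,interpolation=cv2.INTER_CUBIC))
E
```

```text
t: 11.75
tool_pos: [0.5737, 0.0605, 0.1608]
ee_rot: [[-0.171, 0.985, 0.003], [0.985, 0.171, 0.0], [-0.0, 0.003, -1.0]]
wrist_force: [-0.3, -0.1, 0.2]
finger_gap: 0.0306
grasp_force: 59.5
[318.0309 149.79  ] [318.1556 147.1702]
258 99
```

View pics/z7.png

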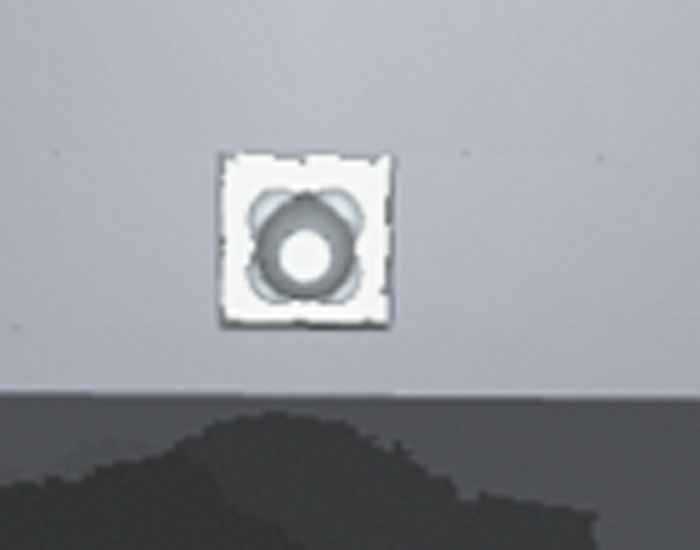

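The stud tip is at wrist pixel (319,150) and the opening centre at (319,147). That puts it about 52 mm ahead of the tool and 1 mm along −y.

```bash
python3 -m inch '1 2.6 -0.1 0 0; 1 5.2 -0.1 0 0; 1 5.2 -0.1 2 0; 1 5.2 -0.1 4 0;1 5.2 -0.1 5 0;1 5.2 -0.1 5 0;1 5.2 -0.1 5 0;1 5.2 -0.1 5 0'
```

```text
t: 12.8
tool_pos: [0.5634, 0.112, 0.1102]
ee_rot: [[-0.172, 0.985, 0.002], [0.985, 0.172, 0.0], [0.0, 0.002, -1.0]]
wrist_force: [0.1, -0.9, -0.4]
finger_gap: 0.0309
grasp_force: 59.5
```

```bash
python3 -m inch '1 0 0 0.4 0; 1 0 0 0.8 0; 1 0 0 1.2 0; 1 0 0 1.6 0;1 0 0 1.6 0;1 0 0 1.6 0'
```

```text
t: 13.55
tool_pos: [0.5628, 0.1119, 0.0933]
ee_rot: [[-0.172, 0.985, 0.0], [0.985, 0.172, -0.0], [-0.0, 0.0, -1.0]]
wrist_force: [0.4, 0.4, -0.8]
finger_gap: 0.0303
grasp_force: 59.6
```

```bash
python3 -m inch '1 0 0 0.2 0; 1 0 0 0.4 0; 1 0 0 0.6 0; 1 0 0 0.6 0' 90; python3 -m inch '1 0 0 0.2 0; 1 0 0 0.4 0; 1 0 0 0.5 0;1 0 0 0.6 0;1 0 0 0.6 0'
```

```text
t: 14.05
tool_pos: [0.564, 0.1122, 0.089]
ee_rot: [[-0.172, 0.985, 0.003], [0.985, 0.172, 0.001], [0.0, 0.003, -1.0]]
wrist_force: [-0.5, 0.9, 7.3]
finger_gap: 0.0294
grasp_force: 89.9
t: 14.68
tool_pos: [0.5628, 0.112, 0.0812]
ee_rot: [[-0.172, 0.985, -0.0], [0.985, 0.172, -0.0], [-0.0, -0.0, -1.0]]
wrist_force: [2.2, 0.4, -1.6]
finger_gap: 0.0296
grasp_force: 89.5
```

```bash
python3 -m inch '1 0 0 0.1 0; 1 0 0 0.2 0; 1 0 0 0.3 0;1 0 0 0.3 0;1 0 0 0.3 0'
```

```text
t: 15.3
tool_pos: [0.5628, 0.1119, 0.0807]
ee_rot: [[-0.172, 0.985, -0.0], [0.985, 0.172, -0.0], [-0.0, -0.0, -1.0]]
wrist_force: [-4.0, -1.6, 15.0]
finger_gap: 0.0301
grasp_force: 91.5
```

```bash
python3 -m inch '1 0 0 0.1 0; 1 0 0 0.2 0; 1 0 0 0.2 0;1 0 0 0.2 0;1 0 0 0.2 0'
python3 - <<'E'
from h import *
C,b=grab("scene","pics/s8.png")
print(ctrl.observe()["wrist_force"])
cv2.imwrite("pics/z8.png",cv2.resize(b[110:225,290:450],None,fx=5,fy=5,interpolation=cv2.INTER_CUBIC))
E
```

```text
t: 15.92
tool_pos: [0.5629, 0.1119, 0.0805]
ee_rot: [[-0.172, 0.985, -0.0], [0.985, 0.172, -0.0], [-0.0, -0.0, -1.0]]
wrist_force: [-7.7, -1.6, 25.8]
finger_gap: 0.0298
grasp_force: 92.9
[-8.64841784 -2.40551991 26.4066651 ]
```

View pics/z8.png

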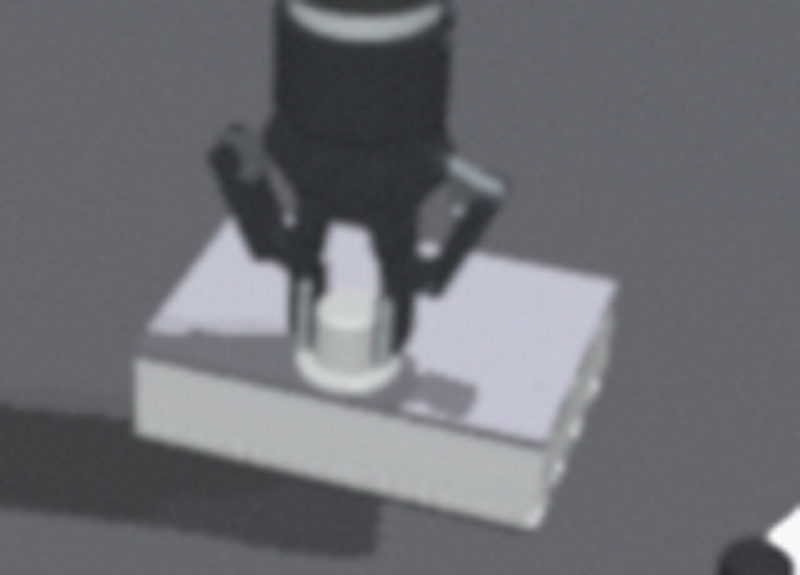

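The cap's flange, at crop (348,370), sits flush on the flat cover, and the gripper is pressing it down with 26 N.

```bash
python3 -c "from rig import ctrl;print(ctrl.hand_in())"
```

```text
the job is handed in; nothing more can be done
None
```

The cover is folded flat on the case, the cap is clicked over the stud and sits flush, and I handed the job in at about 16 s with the gripper still pressing at about 26 N and no bystander knowingly touched.

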